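Hold a sample paddle in the viewing cabinet

ROBOT

A 6-joint arm with a two-finger parallel gripper is mounted at the origin on the work surface. World frame = base frame: x ahead of the robot, y to its left, z up, the work surface at z = 0. Lengths are in m, angles in rad, forces in N, time in s.
With the tool pointing down it reaches from about 0.15 to 0.775 m from the base axis. Payload 6.1 kg.
Tool frame: the origin (TCP) lies midway between the tips of the shut fingers; the grasp point (between the pads) lies 19 mm behind it (manip.tcp_to_grasp is the distance from the TCP to the grasp point, in m); y points along the fingers, x is the direction in which the jaws open and shut, and the axes are right-handed (so a half turn about y gives the same grasp; the last joint's range is limited). The gripper opens to 85 mm and grips with 20 to 120 N. Pads are 22 mm wide; open, the fingers measure 114 mm over their backs; the gripper's body (76 mm by 85 mm) begins 54 mm behind the grasp point. The pads swing forward as they close: fully open they stand 13 mm farther back than shut.
Start: joints at [-1.174, 0.126, -0.04, 1.405, 0, 1.571], TCP at [0.203, -0.484, 0.231] pointing down, gripper open.
Joint ranges: [-2.72, 2.72], [-0.95, 1.95], [-1.27, 1.35], [-1.78, 2.02], [-1.46, 1.47], [-3.14, 3.14]. Speed limits (rad/s): [2.39, 2.39, 3.01, 3.14, 3.14, 3.14].

INTERFACE

Orientations are given as a rotation vector (axis times angle).
In Python, from station import manip, optics gives the robot as it stands. The module is installed in compiled form; this text tells all that it offers.
- The arm moves only by the shell command python3 -m jog 'ROWS' [FORCE]. ROWS is JSON, a list that holds one entry, the list of rows, each a list of 7 numbers: the shift along the tool's x, y, z in cm, then the turn, a rotation vector about the tool's x, y, z in rad, then the gripper's target within -1 to 1 (fully open at 1, half-way at 0, shut at -1). A call has 1 to 12 rows; each row is the pose to reach, as a shift and turn from the pose commanded when the call began, along the tool's axes at that moment; what a row does not reach only later rows make up. A row lasts 1/12 s, in which the tool goes at most 41.7 mm and 7.16 degrees, less where a joint would pass 70% of its speed; a pose out of reach is approached as far as the arm can. A call with a gripper value outside its range is refused whole. The fingers move at their own pace and stop on an object; FORCE is the grip in N (left out, the last holds). Time passes only in rows, so rows that repeat a pose let the fingers close. It gives the time, the measured TCP pose, the force and the opening at its end, in the units of the state.
- manip.observe(): the state, without advancing time (a new reading comes with each control period).
- optics.snapshot(name): name is "side" or "top"; returns a dict with "pixels" (480x640x3 uint8, red, green, blue), "fx", "fy", "cx", "cy" (pixels), "k1" (the pictures are not rectified: a ray, as slopes to the right and down, at radius r is drawn at 1 + k1 r^2 times it, then the intrinsics apply), "R" (3x3) and "t" (3): a world point X has camera coordinates R X + t. Camera axes: x right, y down, z forward; pixel columns grow to the right and rows downward; lengths in m; the calibration is good to about 2 mm. A picture is of the moment at which its call begins. There is no depth.
- manip.sign_off(): hands the job in, once; it reports no verdict.
The state is a dict: "t": time; "joint_positions": joint angles; "qvel": joint speeds; "tau": joint torques, N m; "eef_pos": TCP position; "tcp_rot": TCP orientation; "contact_force": force on the tool from outside, world axes, zero at the start; "moment": the same for the moment, N m; "gripper_width": opening from 0.0 (shut) to 1.0 (fully open).
Only numpy, scipy, OpenCV 4.12 (cv2) and the standard library are available. Lean on these libraries where they do the work, as an engineer would, in place of code of your own. Each camera call takes 0.05 s, during which the arm holds its last target.

TASK

First switch on the lamp isolator by flipping its T-lever over from the side nearest the robot to the far side; then take the metal sample paddle with the rectangular block grip out of the rack and pass its blade down through the narrow slot in the viewing cabinet's steel cover. Finish while still holding the paddle there, upright and still, with more than half of the blade inside and its collar held clear above the cover: do not let it rest on the cover and do not let go. Leave the two paddles with round grips in the rack and everything else where it stands.

Things in the scene. Friction and masses are not known exactly. Their poses are not given: they have to be found in the camera images.
- paddle: the paddle to use: flat aluminium blade, grey rectangular block grip, 120 to 210 g, hanging upright in one of the rack's places. Origin: centre of the blade's lower end, z up. z 0-90 mm: blade, 44 wide (y), 8 thick (x), lower end and narrow edges rounded, radius 4. 90-96: collar, 60 (y) by 24 (x). 96-134: block grip, 36 (y) by 16 (x), to be pinched across x
- paddle_grip (a point): point on the middle of the paddle's block grip, 118 mm above the blade's lower end, 22 mm above the collar's top; axes as paddle
- paddle_tip (a point): the centre of the lower end of the paddle's blade, same place as paddle's origin
- rack: fixed white rack, 215 mm (x) by 84 mm (y), 105 mm tall, origin at the centre of its underside, to the left or the right of the cabinet. Its top has three open places at x = -65, 0 and +65 mm, each 12 mm (x) by 52 mm (y), in which the three paddles hang by their collars; blade widths lie along the rack's y
- round_paddle_a: bystander in the rack: same blade and collar, but a round grip 26 mm in diameter and 38 mm tall; origin at the blade's lower end
- round_paddle_b: bystander in the rack, same as round_paddle_a
- cabinet: fixed white viewing cabinet, 180 mm (x) by 200 mm (y), 140 mm tall, closed, with a clear pane on its far side and a flat steel cover on top, 6 mm thick; origin at the centre of its underside, z up
- slot (a point): centre of the slot in the cover, at the cover's upper face, 140 mm above the bench, in the middle of the cabinet's top. The slot is 46 mm long along the cabinet's y and 10 mm wide along its x (2 mm more than the blade each way). Below it the cabinet is empty for 120 mm. Axes as cabinet
- isolator: fixed grey switch box, 120 mm (x) by 90 mm (y), 55 mm tall, origin at the centre of its underside; on the other side of the cabinet from the rack. The lever's hinge lies along its y, 64 mm above the bench, over its centre; two steel cheeks beside the hinge reach 75 mm high
- lever_tip (a point): centre of the lever's crossbar: a steel bar 52 mm long along the isolator's y, 16 mm in diameter, on a steel stem, 70 mm from the hinge. Off: 34 mm from the hinge towards the isolator's -x (the robot's side), 125 mm above the bench; on: 34 mm towards its +x, same height; upright in between: 134 mm
- lever (a joint): lever angle in rad: 0 = off (leans 0.5 rad to the isolator's -x, towards the robot), 1.0 = on (leans 0.5 rad to its +x, away). Its weight drops it to whichever end is nearer, tipping over at 0.5; about 1 N at the crossbar moves it
- amber_bottle: bystander: amber bottle, 64 mm across, 140 mm tall, origin under its centre
- beaker: bystander: glass beaker, 70 mm across, 90 mm tall, origin under its centre
- white_jar: bystander: white jar, 50 mm across, 55 mm tall, origin under its centre
- small_bottle: bystander: small amber bottle, 36 mm across, 70 mm tall, origin under its centre
- dish: bystander: white ceramic bowl, 80 mm across, 30 mm tall, origin under its centre
- weight: bystander: brass cylinder, 36 mm across, 35 mm tall, origin under its centre
There are look-alikes about, which are no part of the job. Leave any green look-alike of the paddle alone. Leave any purple look-alike of the isolator alone.

How it is judged:
On the way, in this order (a step that is already met when the one before it is completed fails the run):
1. the isolator's lever is over at on, with the paddle still in the rack (value of joint lever above 0.85 rad and distance of paddle from where it was at the start of the episode below 0.02 m), for 0.2 s.
2. the paddle has been lifted clear of the rack and is held by the fingers (value of joint lever above 0.85 rad and height (world z) of paddle above 0.115 m and contact force between the fingers and paddle above 1 N), for 0.1 s.
At the end, for the whole second after the job is handed in: Lever at on (above 0.85 rad); paddle pinched by the fingers (over 1 N), slower than 20 mm/s, within 0.12 rad of upright, blade through the slot: lower end 45 to 87 mm below the cover's top (collar at least 3 mm clear) and within 10 mm of the slot's centre in plan (value of joint lever above 0.85 rad and z of paddle_tip in the frame of slot between -0.087 and -0.045 m and horizontal distance between paddle_tip and slot below 0.01 m and angle between paddle's own z axis and vertical below 0.12 rad and contact force between the fingers and paddle above 1 N and linear speed of paddle below 0.02 m/s); the arm keeps its last pose, push and grip.
It fails at once if a round-grip paddle is pulled from its place or knocked by more than 20 mm (distance of any of round_paddle_a, round_paddle_b from where it was at the start of the episode above 0.02 m).
It fails at once if a bystander on the bench is moved by more than 30 mm or tipped over (distance of any of amber_bottle, beaker, white_jar, small_bottle, dish, weight from where it was at the start of the episode above 0.03 m or angle between any of amber_bottle, beaker, white_jar, small_bottle, dish, weight's own z axis and vertical above 0.5 rad).
It also fails if it takes over 61 s, if anything falls off the work surface, if the arm or the gripper's body presses on something with over 40 N, if the wrist force passes 120 N, or if a joint passes its speed limit or range.

## Working session

There is one attempt and no reset: what is moved stays moved. The work goes in short steps, Python scripts to look and compute and a shell command to move; the robot and the scene stay as the last step left them, time stands still between calls to the robot, and variables do not carry over. Pictures are saved under pics/ and viewed, and the job is handed in when it is done.

```bash
mkdir -p pics; ls; python3 - <<'E'
from station import manip, optics
import cv2,numpy as np
s=manip.observe()
for k,v in s.items(): print(k,np.round(v,4))
print(manip.tcp_to_grasp)
for n in("side","top"):
    d=optics.snapshot(n); cv2.imwrite(f"pics/{n}0.png",d["pixels"][:,:,::-1])
    print(n,{k:np.round(d[k],4).tolist() for k in d if k!="pixels"})
E
```

```text
pics
t 0.0
joint_positions [-1.174   0.1264 -0.0406  1.4054  0.      1.5708]
qvel [-0.0001 -0.0006 -0.0011 -0.0003 -0.0019  0.0018]
tau [-3.00000e-04 -4.35914e+01  3.52926e+01  1.72000e-02  2.00000e-04
 -0.00000e+00]
eef_pos [ 0.2027 -0.4838  0.2305]
tcp_rot [-1.3702  0.9131 -0.9109]
contact_force [ 0.6654 -0.112  -0.9575]
moment [ 0.025  -0.0068  0.0465]
gripper_width 0.9955
0.0187
side {'fx': 488.5125, 'fy': 488.5125, 'cx': 322.4677, 'cy': 238.011, 'k1': 0.0374, 'R': [[-0.6878, -0.7259, 0.0015], [-0.4349, 0.4104, -0.8015], [0.5812, -0.5519, -0.598]], 't': [0.4231, 0.355, 0.8174]}
top {'fx': 483.8059, 'fy': 483.8059, 'cx': 316.0786, 'cy': 233.0456, 'k1': 0.0181, 'R': [[-0.0102, -0.9999, -0.0031], [-0.99, 0.0105, -0.1406], [0.1406, 0.0016, -0.9901]], 't': [0.0188, 0.5773, 1.3572]}
```

View pics/side0.png

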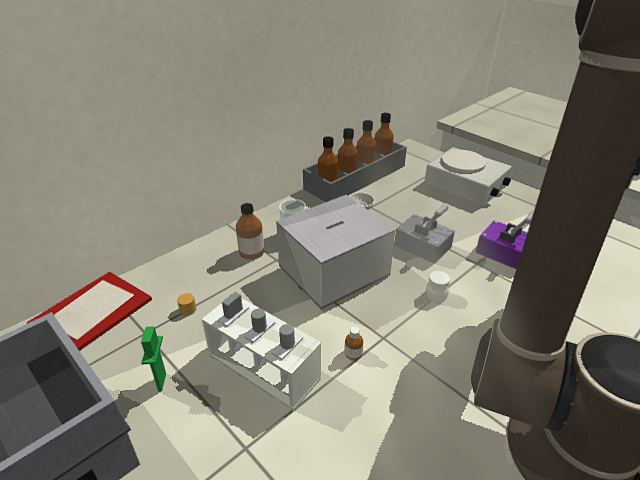

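View pics/top0.png

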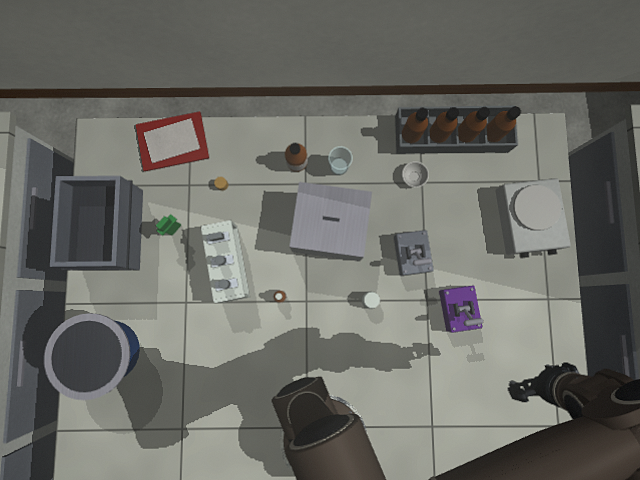

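Top view: cabinet at about (331,220), grey isolator at (413,252), rack at (224,262) with three grips at (214,237), (220,260) and (224,284). The look-alikes are the green paddle at (167,225) and the purple isolator at (461,309). Next I'll take close crops.

```bash
cat > h.py <<'E'
from station import manip, optics
import cv2,numpy as np
from scipy.spatial.transform import Rotation as Ro
from scipy.optimize import least_squares
def proj(d,X):
    X=np.atleast_2d(X); c=X@np.array(d["R"]).T+np.array(d["t"]); s=c[:,:2]/c[:,2:]
    s=s*(1+d["k1"]*(s**2).sum(1,keepdims=True)); return s*[d["fx"],d["fy"]]+[d["cx"],d["cy"]]
def ray(d,uv):
    m=(np.array(uv,float)-[d["cx"],d["cy"]])/[d["fx"],d["fy"]]; s=m.copy()
    for _ in range(20): s=m/(1+d["k1"]*(s@s))
    R=np.array(d["R"]); return -R.T@np.array(d["t"]), R.T@np.array([s[0],s[1],1])
def atz(d,uv,z):
    o,r=ray(d,uv); return o+r*(z-o[2])/r[2]
def crop(d,name,x0,y0,w,h,k):
    im=d["pixels"][y0:y0+h,x0:x0+w,::-1]
    cv2.imwrite(f"pics/{name}.png",cv2.resize(im,None,fx=k,fy=k,interpolation=cv2.INTER_CUBIC))
E
python3 - <<'E'
from h import *
s=optics.snapshot("side");t=optics.snapshot("top")
import pickle;pickle.dump((s,t),open("s0.pkl","wb"))
crop(s,"s_rack",195,280,135,130,5)
crop(t,"t_rack",190,210,70,100,6)
crop(t,"t_cab",285,178,95,85,7)
crop(t,"t_iso",385,220,60,65,8)
crop(s,"s_iso",385,195,75,70,8)
crop(s,"s_cab",270,190,130,120,5)
E
```

```text
(no output)
```

View pics/s_rack.png

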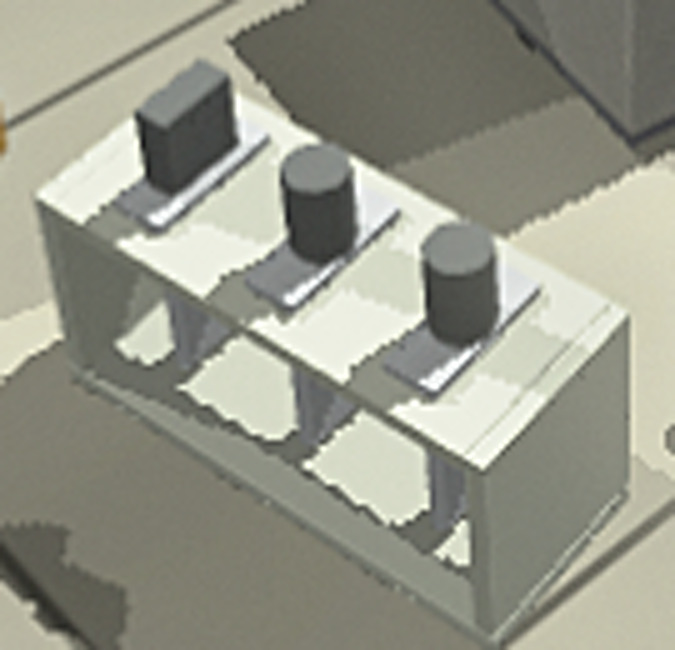

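View pics/t_rack.png

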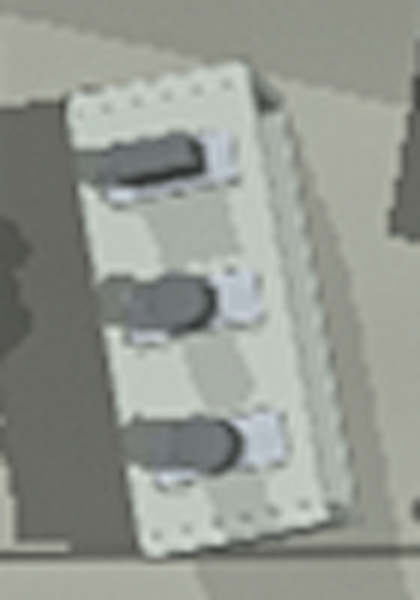

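View pics/t_cab.png

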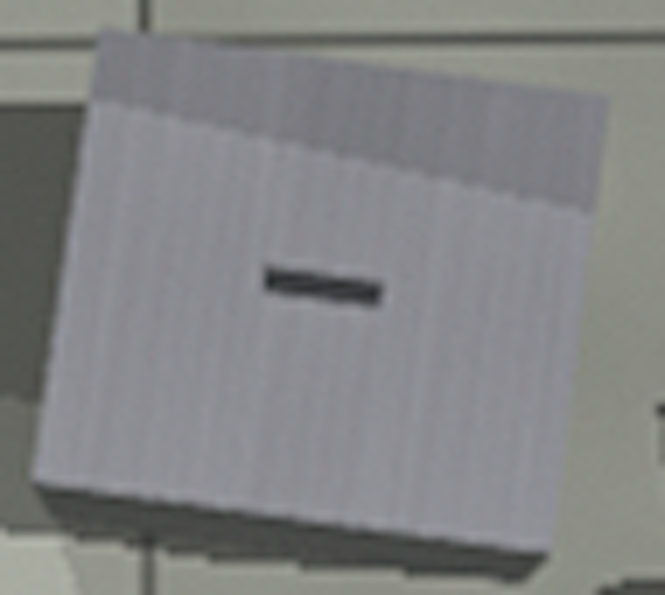

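View pics/t_iso.png

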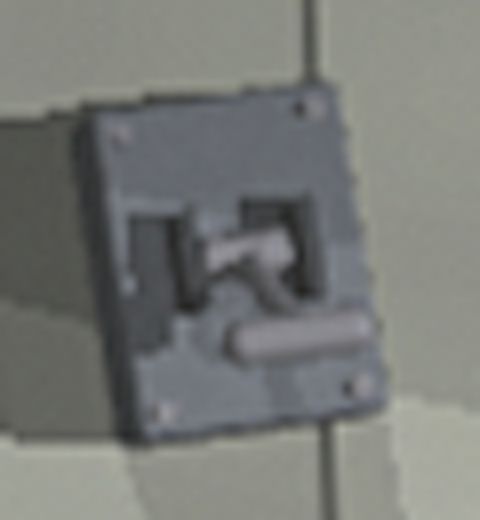

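View pics/s_iso.png

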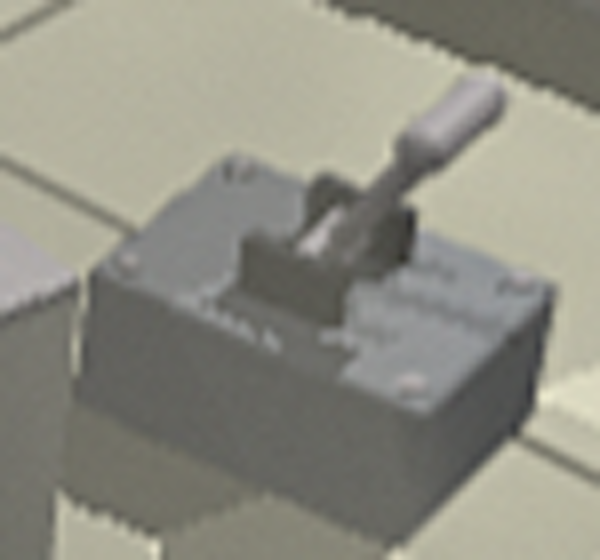

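View pics/s_cab.png

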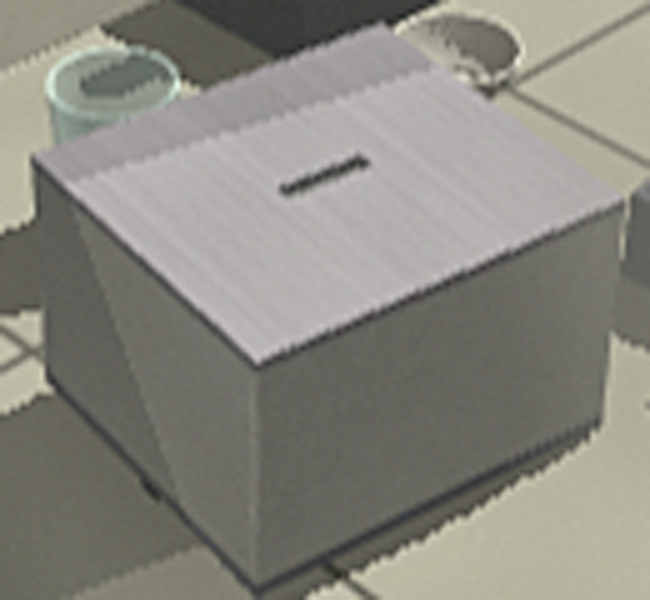

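```bash
cat > fit.py <<'E'
from h import *
import pickle
s,t=pickle.load(open("s0.pkl","rb"))
def px(c,x0,y0,k): return (np.array(c,float)+.5)/k-.5+[x0,y0]
def fit(name,obj,obs,x0):
    # obs: list (cam, idx, px)
    def W(p,P):
        c,n=np.cos(p[2]),np.sin(p[2]); P=np.atleast_2d(P)
        return np.c_[p[0]+c*P[:,0]-n*P[:,1],p[1]+n*P[:,0]+c*P[:,1],P[:,2]]
    f=lambda p:np.concatenate([(proj(d,W(p,obj[i]))-u).ravel() for d,i,u in obs])
    r=least_squares(f,x0,loss="soft_l1"); print(name,np.round(r.x,4)); 
    for (d,i,u),e in zip(obs,f(r.x).reshape(-1,2)): print("  ", "S" if d is s else "T",i,np.round(e,1))
    return r.x,W
def box(a,b,h): return np.array([[a,b,h],[a,-b,h],[-a,-b,h],[-a,b,h]])/1000
# image(top): up=+x, left=+y -> order TL,TR,BR,BL
R_=box(107.5,42,105); C=np.r_[box(90,100,140),[[0,0,.14]]]; I=np.r_[box(60,45,55),[[-.034,.026,.125],[-.034,-.026,.125]]]
T=lambda i,c:(t,i,px(c,190,210,6)); S=lambda i,c:(s,i,px(c,195,280,5))
fit("rack",R_,[T(0,(68,97)),T(1,(247,65)),T(2,(325,515)),T(3,(148,558)),S(0,(38,200)),S(2,(628,318)),S(3,(485,468))][:4]+[S(1,(628,318))][:0],[.5,.2,.1])
T=lambda i,c:(t,i,px(c,285,178,7)); S=lambda i,c:(s,i,px(c,270,190,5))
fit("cab",C,[T(0,(103,30)),T(1,(607,97)),T(2,(547,553)),T(3,(33,482)),T(4,(323,287)),S(1,(387,25)),S(2,(623,203)),S(3,(258,365)),S(0,(35,158)),S(4,(324,175))],[.6,0,-.1])
T=lambda i,c:(t,i,px(c,385,220,8)); S=lambda i,c:(s,i,px(c,385,195,8))
fit("iso",I,[T(0,(97,110)),T(1,(332,85)),T(2,(387,408)),T(3,(140,438)),S(1,(235,155)),S(2,(550,290)),S(3,(420,413)),S(0,(90,275))],[.5,-.2,.1])
for c in [(238,342),(370,328)]: print("bar end",np.round(atz(t,px(c,385,220,8),.125),4))
for c in [(410,140),(495,92)]: print("bar end S",np.round(atz(s,px(c,385,195,8),.125),4))
print(proj(s,[[.5,.2,0],[.6,.2,0]]),proj(s,[[.5,.1,0]]))
E
python3 fit.py
```

```text
rack [0.495  0.2695 0.1894]
   T 0 [-0.2 -0.2]
   T 1 [-0.  -0.8]
   T 2 [0.8 1. ]
   T 3 [-0.4  0.1]
cab [ 0.6017 -0.026  -0.1529]
   T 0 [-0.8 -0.4]
   T 1 [0.1 0.2]
   T 2 [0.1 0.5]
   T 3 [-0.7  0. ]
   T 4 [-0.4  0.2]
   S 1 [-0.4 -0.4]
   S 2 [ 1.2 -0.9]
   S 3 [-0.  -0.7]
   S 0 [-0.4 -0.8]
   S 4 [0.7 0.2]
iso [ 0.5184 -0.2644  0.1142]
   T 0 [-1.6 -0.2]
   T 1 [ 0.2 -1. ]
   T 2 [-0.   0.4]
   T 3 [-0.8  0.6]
   S 1 [ 0.1 -1.2]
   S 2 [ 2.1 -1. ]
   S 3 [0.4 0.4]
   S 0 [-0.6 -1.1]
bar end [ 0.4833 -0.2505  0.125 ]
bar end [ 0.4876 -0.2949  0.125 ]
bar end S [ 0.4895 -0.2528  0.125 ]
bar end S [ 0.4875 -0.293   0.125 ]
[[290.08656975 345.75524661]
 [260.00255044 319.63228974]] [[325.53269004 320.95226073]]
```

```bash
cat > fit2.py <<'E'
import io,contextlib
with contextlib.redirect_stdout(io.StringIO()):
    from fit import *
T=lambda i,c:(t,i,px(c,190,210,6)); S=lambda i,c:(s,i,px(c,195,280,5))
p,W=fit("rack",R_,[T(0,(68,97)),T(1,(247,65)),T(2,(325,515)),T(3,(148,558)),S(0,(38,200)),S(1,(228,85)),S(2,(628,318)),S(3,(485,468))],[.5,.2,.1])
B=np.array([[.008,.018,.149],[.008,-.018,.149],[-.008,-.018,.149],[-.008,.018,.149]])
q,_=fit("block(side)",B,[S(0,(138,115)),S(1,(203,60)),S(2,(230,78)),S(3,(167,130))],[.56,.28,.19])
print("expected paddle",W(p,[.065,0,.133]), "block center in rack frame")
for d,x0,y0,k,n in((s,195,280,5,"s_rack2"),(t,190,210,6,"t_rack2")):
    w,h=(135,130) if d is s else (70,100)
    im=np.ascontiguousarray(cv2.resize(d["pixels"][y0:y0+h,x0:x0+w,::-1],None,fx=k,fy=k,interpolation=cv2.INTER_CUBIC))
    dr=lambda P,c:cv2.polylines(im,[np.round((proj(d,P)-[x0,y0]+.5)*k-.5).astype(int)],True,c,1)
    dr(W(p,R_),(0,0,255))
    PP=W(p,[.065,0,0])[0]
    pp=[PP[0],PP[1],p[2]]
    dr(W(pp,B),(255,0,0)); dr(W(q,B),(0,200,0)); dr(W(q,B-[0,0,.038]),(0,200,0)); dr(W(pp,box(12,30,111)),(255,0,255))
    cv2.imwrite(f"pics/{n}.png",im)
o=manip.observe(); print(Ro.from_rotvec(o["tcp_rot"]).as_matrix().round(3))
E
python3 fit2.py
```

```text
rack [0.4937 0.2709 0.1802]
   T 0 [-0.4  0. ]
   T 1 [-0.2 -0.3]
   T 2 [-0.1  1.7]
   T 3 [-1.3  0.5]
   S 0 [ 0.1 -1.6]
   S 1 [-5.9 -3.6]
   S 2 [ 1.5 -0.9]
   S 3 [0.1 0.6]
block(side) [0.5559 0.2851 0.2144]
   S 0 [-0.7  0.1]
   S 1 [-0.1 -0.2]
   S 2 [ 1.  -0.5]
   S 3 [0.  0.6]
expected paddle [[0.55768624 0.28251676 0.133     ]] block center in rack frame
[[ 0.386 -0.     0.922]
 [-0.922  0.001  0.386]
 [-0.001 -1.     0.   ]]
```

View pics/s_rack2.png

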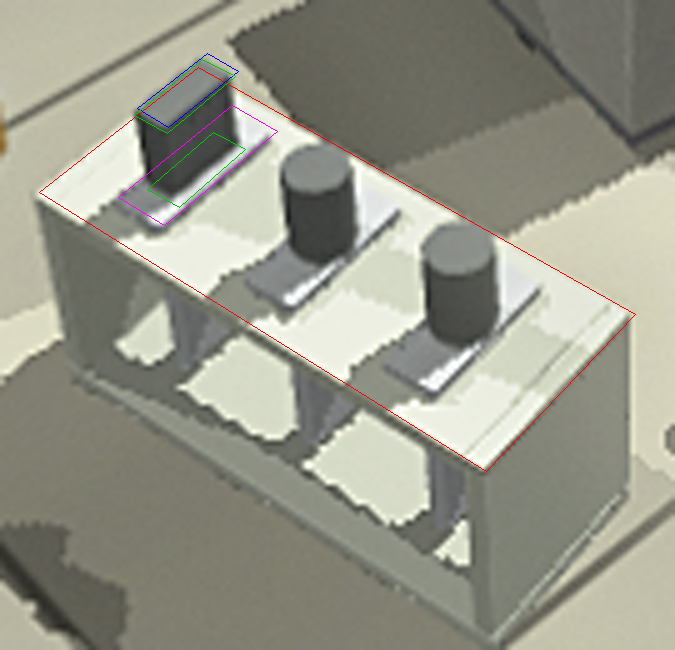

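View pics/t_rack2.png

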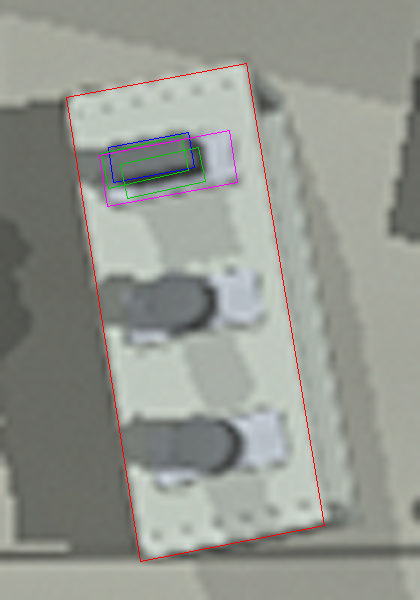

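I see three grips in the rack:
- Grip at side (232,305), top (215,237): rectangular, with flat faces and sharp corners. This is the paddle.
- Grips at side (259,320) and (287,336): round tops.
- Green look-alike at top (167,225): to be ignored.

The isolator is the grey one at top (413,252), not the purple one at (461,309). The lever comes first, so I'll approach with shut fingers on the robot's side.

```bash
python3 -m jog '[[[-10.3,3.1,29.9,0,0.283,0,-1],[-10.3,3.1,29.9,0,0.283,0,-1],[-10.3,3.1,29.9,0,0.283,0,-1],[-10.3,3.1,29.9,0,0.283,0,-1],[-10.3,3.1,29.9,0,0.283,0,-1],[-10.3,3.1,29.9,0,0.283,0,-1],[-10.3,3.1,29.9,0,0.283,0,-1],[-10.3,3.1,29.9,0,0.283,0,-1],[-10.3,3.1,29.9,0,0.283,0,-1],[-10.3,3.1,29.9,0,0.283,0,-1],[-10.3,3.1,29.9,0,0.283,0,-1],[-10.3,3.1,29.9,0,0.283,0,-1]]]'; python3 - <<'E'
from h import *
o=manip.observe(); print(o["eef_pos"],Ro.from_rotvec(o["tcp_rot"]).as_matrix().round(3))
t=optics.snapshot("top");s=optics.snapshot("side"); crop(t,"t1",360,200,140,150,4); crop(s,"s1",370,120,200,150,4)
E
```

```text
t: 1.2
eef_pos: [0.4382, -0.2743, 0.2004]
tcp_rot: [-1.261, 1.126, -1.126]
contact_force: [0.2, 0.5, 0.6]
gripper_width: 0.0
[ 0.43816887 -0.27431412  0.20040301] [[ 0.112 -0.     0.994]
 [-0.994 -0.     0.112]
 [ 0.    -1.    -0.   ]]
```

View pics/t1.png

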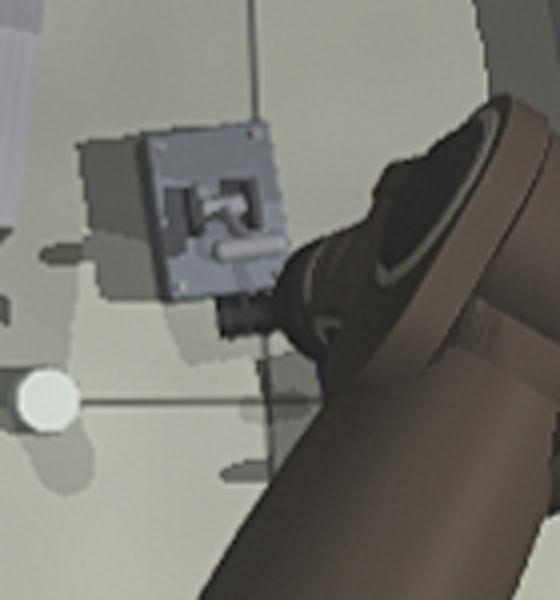

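View pics/s1.png

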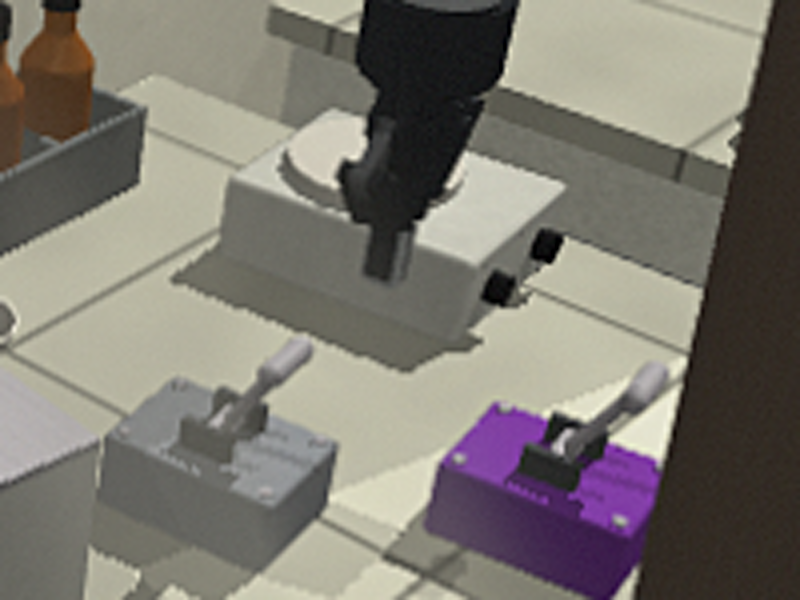

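Fingers shut, in line with the grey lever on the robot's side: crossbar at crop (250,248), fingers at (245,318). Now down, then push away.

```bash
python3 -m jog '[[[0,3,0,0,0,0,-1],[0,6,0,0,0,0,-1],[0,9,0,0,0,0,-1],[0,9,0,0,0,0,-1],[0,9,1.5,0,0,0,-1],[0,9,3,0,0,0,-1],[0,9,4.5,0,0,0,-1],[0,9,6,0,0,0,-1],[0,9,7.5,0,0,0,-1],[0,9,8.5,0,0,0,-1],[0,9,9,0,0,0,-1],[0,9,9,0,0,0,-1]]]'; python3 - <<'E'
from h import *
t=optics.snapshot("top");s=optics.snapshot("side"); crop(t,"t2",360,200,140,150,4); crop(s,"s2",370,120,200,150,4)
E
```

```text
t: 2.3
eef_pos: [0.529, -0.2639, 0.1111]
tcp_rot: [-1.261, 1.124, -1.126]
contact_force: [-0.7, 0.3, 0.2]
gripper_width: 0.001
```

View pics/s2.png

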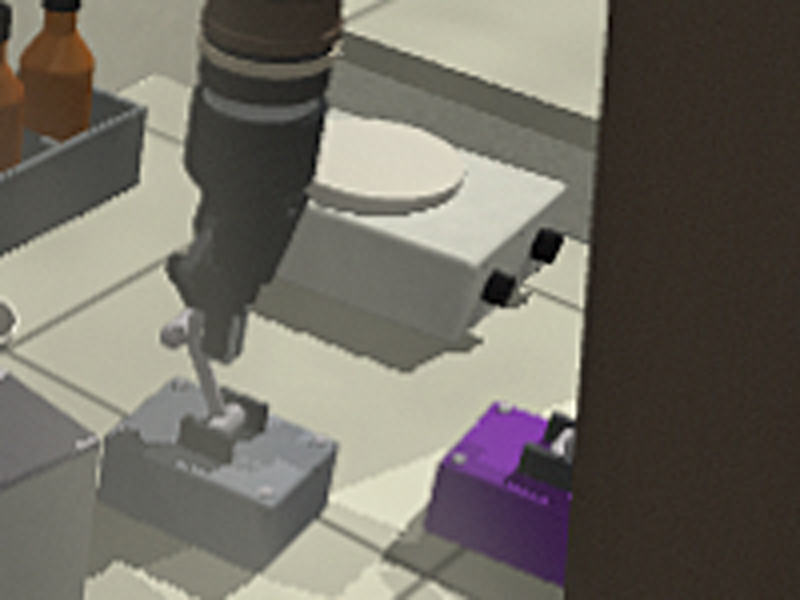

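The lever has flipped to the far side: its crossbar is now at crop (178,330), beyond the hinge. I'll back off and rise, then check it again.

```bash
python3 -m jog '[[[0,0,-2,0,0,0,-1],[0,-3,-3,0,0,0,-1],[0,-7,-3,0,0,0,-1],[0,-11,-3,0,0,0,-1],[0,-15,-3,0,0,0,-0.5],[0,-19,-3,0,0,0,0],[0,-20,-3,0,0,0,0],[0,-20,-3,0,0,0,0]]]'; python3 - <<'E'
from h import *
t=optics.snapshot("top");s=optics.snapshot("side"); crop(t,"t3",360,200,140,150,4); crop(s,"s3",370,120,200,150,4)
o=manip.observe(); print(o["joint_positions"],o["eef_pos"],Ro.from_rotvec(o["tcp_rot"]).as_matrix().round(3),o["gripper_width"])
M=Ro.from_rotvec(o["tcp_rot"]).as_matrix()
print(M.T@(np.array([.5565,.283,.25])-o["eef_pos"])*100, np.arctan2(M[1,0],M[0,0]))
E
```

```text
t: 3.07
eef_pos: [0.4987, -0.2675, 0.3149]
tcp_rot: [-1.259, 1.119, -1.131]
contact_force: [-0.6, 0.1, -0.6]
gripper_width: 0.498
[-4.92171351e-01  2.19755674e-01  2.46967026e-01  1.59743195e+00
 -4.56347244e-05  2.53616556e+00] [ 0.49799744 -0.26703181  0.3103821 ] [[ 0.113  0.     0.994]
 [-0.994 -0.     0.113]
 [ 0.    -1.     0.   ]] 0.4956108158784906
[-53.99184204   6.02387512  12.02619412] -1.4575406815916925
```

View pics/s3.png

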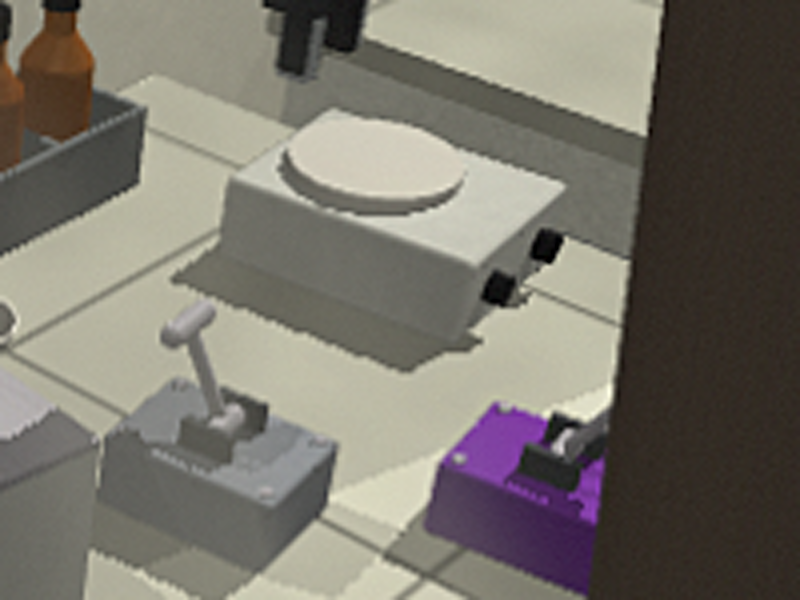

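The lever rests at on: crossbar at crop (187,325), on the far side. Now over to the rack, fingers half open.

```bash
python3 -m jog '[[[-54,4,12,0,-1.643,0,0],[-54,4,12,0,-1.643,0,0],[-54,4,12,0,-1.643,0,0],[-54,4,12,0,-1.643,0,0],[-54,4,12,0,-1.643,0,0],[-54,4,12,0,-1.643,0,0],[-54,4,12,0,-1.643,0,0],[-54,4,12,0,-1.643,0,0],[-54,4,12,0,-1.643,0,0],[-54,4,12,0,-1.643,0,0],[-54,4,12,0,-1.643,0,0],[-54,4,12,0,-1.643,0,0]]]';  python3 - <<'E'
from h import *
o=manip.observe(); M=Ro.from_rotvec(o["tcp_rot"]).as_matrix()
print(M.T@(np.array([.5565,.283,.23])-o["eef_pos"])*100, np.arctan2(M[1,0],M[0,0]))
E
```

```text
t: 4.17
eef_pos: [0.5494, 0.2306, 0.2719]
tcp_rot: [-1.572, -0.036, 0.041]
contact_force: [0.3, -0.2, 0.7]
gripper_width: 0.501
[0.9804321  4.1761705  5.20302208] 0.049207205464480167
```

```bash
python3 -m jog '[[[1,4,5.2,0,-0.136,0,0],[1,4,5.2,0,-0.136,0,0],[1,4,5.2,0,-0.136,0,0],[1,4,5.2,0,-0.136,0,0]]]';  python3 - <<'E'
from h import *
o=manip.observe(); M=Ro.from_rotvec(o["tcp_rot"]).as_matrix()
print(o["eef_pos"],M.T@(np.array([.5565,.283,.118])-o["eef_pos"])*100, np.arctan2(M[1,0],M[0,0]))
t=optics.snapshot("top");s=optics.snapshot("side"); crop(t,"t4",170,190,120,120,5); crop(s,"s4",180,210,150,130,5)
E
```

```text
t: 4.5
eef_pos: [0.5568, 0.2815, 0.2307]
tcp_rot: [-1.569, -0.137, 0.146]
contact_force: [-0.8, -0.5, 0.6]
gripper_width: 0.499
[0.5567985  0.28152967 0.23072074] [ 0.06610355 11.2715254   0.17469033] 0.18037861389628104
```

View pics/s4.png

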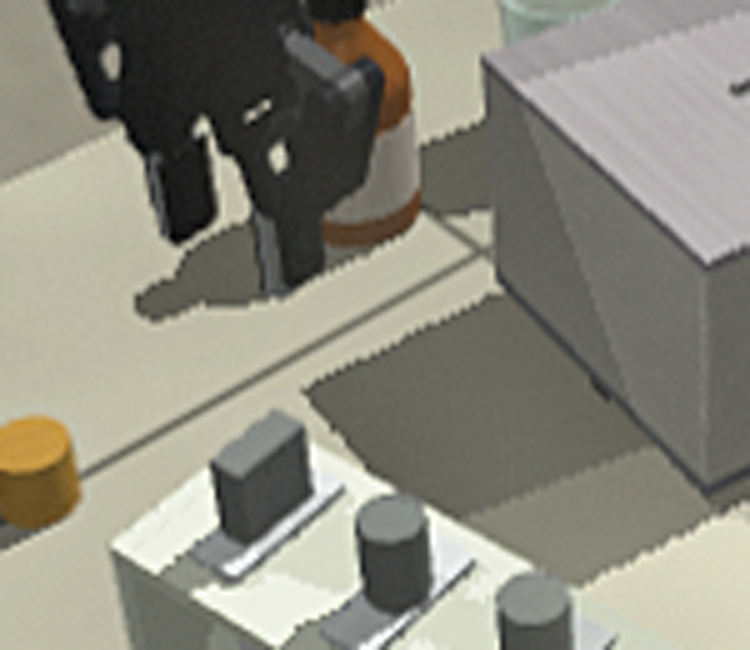

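View pics/t4.png

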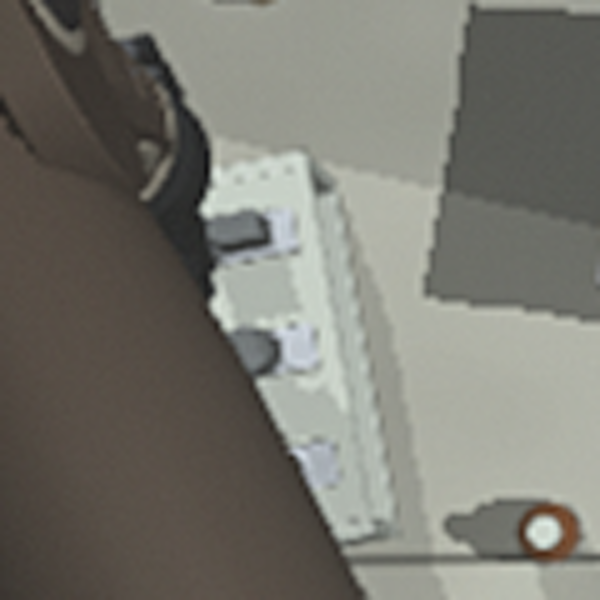

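The open fingers straddle the line above the block grip: finger tips at side crop (180,235) and (285,285), block at (262,475). I'll descend partway and look.

```bash
python3 -m jog '[[[0,3,0.1,0,0,0,0],[0,6,0.1,0,0,0,0],[0,7,0.1,0,0,0,0],[0,7,0.1,0,0,0,0]]]';  python3 - <<'E'
from h import *
o=manip.observe(); M=Ro.from_rotvec(o["tcp_rot"]).as_matrix()
print(o["eef_pos"],M.T@(np.array([.5565,.283,.118])-o["eef_pos"])*100, np.arctan2(M[1,0],M[0,0]))
s=optics.snapshot("side"); crop(s,"s5",180,240,120,110,6)
print([((proj(s,[o["eef_pos"]+d*M[:,0]+e*M[:,1]])[0]-[180,240])*6).round() for d in(-.02,0,.02) for e in (0,.04)])
E
```

```text
t: 4.93
eef_pos: [0.557, 0.2804, 0.1622]
tcp_rot: [-1.568, -0.136, 0.142]
contact_force: [0.1, 0.0, 0.6]
gripper_width: 0.498
[0.55698442 0.28042565 0.16217293] [0.01646221 4.41688711 0.2682051 ] 0.17706357937953246
[array([364., 338.]), array([377., 433.]), array([316., 311.]), array([330., 406.]), array([269., 285.]), array([284., 379.])]
```

View pics/s5.png

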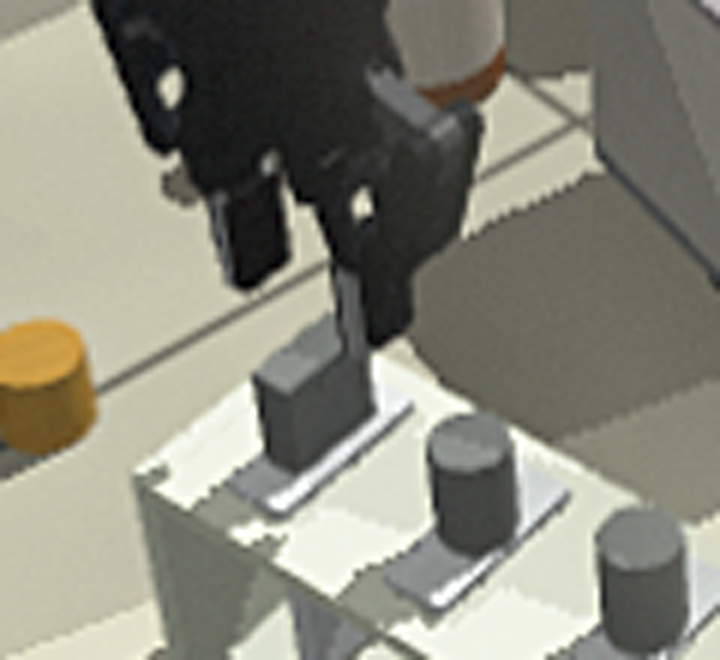

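The block grip at crop (315,400) sits between the descending fingers at (250,270) and (385,335). Continuing down, then pinch.

```bash
python3 -m jog '[[[0,2.5,0.3,0,0,0,0],[0,4.4,0.3,0,0,0,0],[0,4.4,0.3,0,0,0,0],[0,4.4,0.3,0,0,0,0]]]';  python3 - <<'E'
from h import *
o=manip.observe(); M=Ro.from_rotvec(o["tcp_rot"]).as_matrix()
print(o["eef_pos"],M.T@(np.array([.5565,.283,.118])-o["eef_pos"])*100, np.arctan2(M[1,0],M[0,0]))
s=optics.snapshot("side"); crop(s,"s6",180,240,120,110,6)
E
```

```text
t: 5.32
eef_pos: [0.558, 0.2851, 0.1217]
tcp_rot: [-1.566, -0.14, 0.14]
contact_force: [0.1, -0.2, 0.1]
gripper_width: 0.498
[0.55799572 0.28512722 0.12168003] [-0.1851284   0.36789383 -0.18283932] 0.1783790791083518
```

View pics/s6.png

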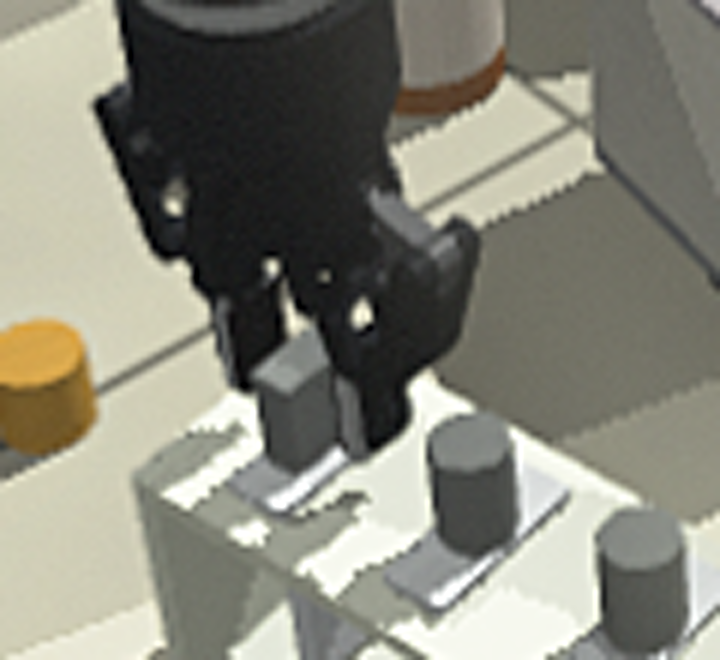

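```bash
python3 - <<'E'
from h import *
o=manip.observe(); M=Ro.from_rotvec(o["tcp_rot"]).as_matrix()
s=optics.snapshot("side");x0,y0,k=180,240,6
im=np.ascontiguousarray(cv2.resize(s["pixels"][y0:y0+110,x0:x0+120,::-1],None,fx=k,fy=k,interpolation=cv2.INTER_CUBIC))
dr=lambda P,c:cv2.polylines(im,[np.round((proj(s,P)-[x0,y0]+.5)*k-.5).astype(int)],True,c,1)
e=np.array(o["eef_pos"])
for a in(-.021,.021):
    dr([e+a*M[:,0]+b*M[:,2]+c*M[:,1] for b,c in((-.011,-.005),(.011,-.005),(.011,-.03),(-.011,-.03))],(0,0,255))
yaw=.185
for cx,cy,col in((.5565,.283,(0,255,0)),(.5559,.2851,(255,0,255))):
  for z in(.149,.111):
    c,n=np.cos(yaw),np.sin(yaw)
    dr([[cx+c*a-n*b,cy+n*a+c*b,z] for a,b in((.008,.018),(.008,-.018),(-.008,-.018),(-.008,.018))],col)
cv2.imwrite("pics/s7.png",im)
E
```

```text
(no output)
```

View pics/s7.png

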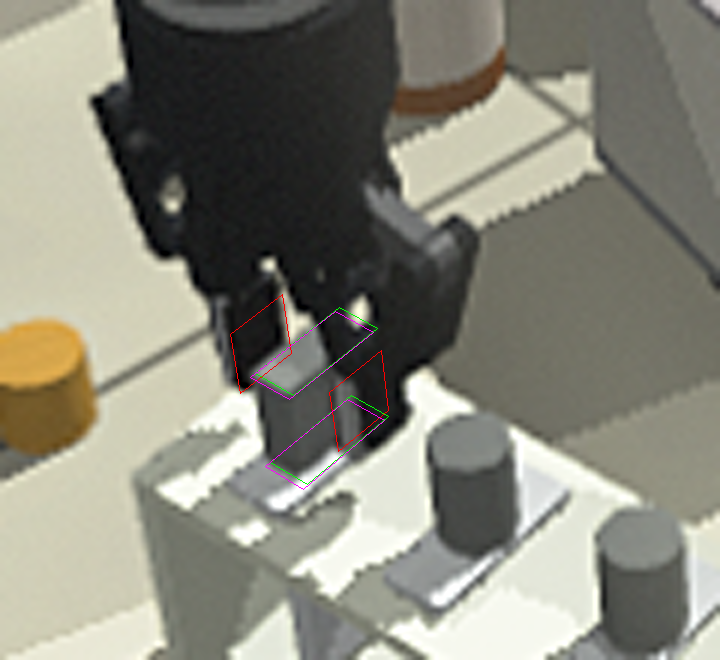

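```bash
python3 -m jog '[[[-0.2,0.3,0,0,0,0,0],[-0.2,0.3,0,0,0,0,-0.5],[-0.2,0.3,0,0,0,0,-1],[-0.2,0.3,0,0,0,0,-1],[-0.2,0.3,0,0,0,0,-1],[-0.2,0.3,0,0,0,0,-1],[-0.2,0.3,0,0,0,0,-1],[-0.2,0.3,0,0,0,0,-1],[-0.2,0.3,0,0,0,0,-1]]]' 60;  python3 - <<'E'
from h import *
o=manip.observe(); M=Ro.from_rotvec(o["tcp_rot"]).as_matrix()
print(o["eef_pos"], np.arctan2(M[1,0],M[0,0]),o["contact_force"],o["moment"],o["gripper_width"])
s=optics.snapshot("side"); crop(s,"s8",180,240,120,110,6)
E
```

```text
t: 6.17
eef_pos: [0.5566, 0.2854, 0.1182]
tcp_rot: [-1.566, -0.142, 0.139]
contact_force: [3.6, 0.9, 5.0]
gripper_width: 0.177
[0.55658112 0.28537842 0.1181527 ] 0.17893433588345578 [3.56477221 0.90803326 4.99987808] [ 0.13010369 -0.6644052   0.04464546] 0.17667293674931167
```

View pics/s8.png

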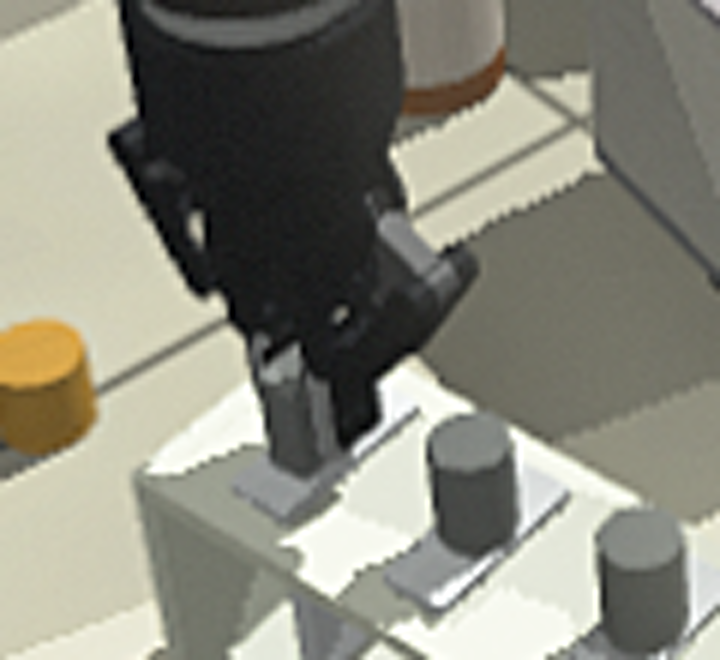

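Pinched: width 0.177 (about 15 mm), fingers on the block at crop (310,415). Lifting straight up.

```bash
python3 -m jog '[[[0,-0.5,0,0,0,0,-1],[0,-2,0,0,0,0,-1],[0,-4,0,0,0,0,-1],[0,-6,0,0,0,0,-1],[0,-8,0,0,0,0,-1],[0,-10,0,0,0,0,-1],[0,-12,0,0,0,0,-1],[0,-14,0,0,0,0,-1],[0,-16,0,0,0,0,-1],[0,-17.5,0,0,0,0,-1],[0,-17.5,0,0,0,0,-1],[0,-17.5,0,0,0,0,-1]]]';  python3 - <<'E'
from h import *
o=manip.observe(); M=Ro.from_rotvec(o["tcp_rot"]).as_matrix()
print(o["eef_pos"], np.arctan2(M[1,0],M[0,0]),o["contact_force"],o["moment"],o["gripper_width"])
s=optics.snapshot("side"); crop(s,"s9",160,140,180,200,3)
E
```

```text
t: 7.22
eef_pos: [0.5555, 0.2851, 0.2917]
tcp_rot: [-1.566, -0.14, 0.141]
contact_force: [0.0, -0.1, -2.4]
gripper_width: 0.176
[0.5555388  0.28514062 0.29166531] 0.17911269802098892 [ 0.0035511  -0.08034101 -2.39752286] [-0.01931048 -0.03023899  0.02120556] 0.17603464540151725
```

View pics/s9.png

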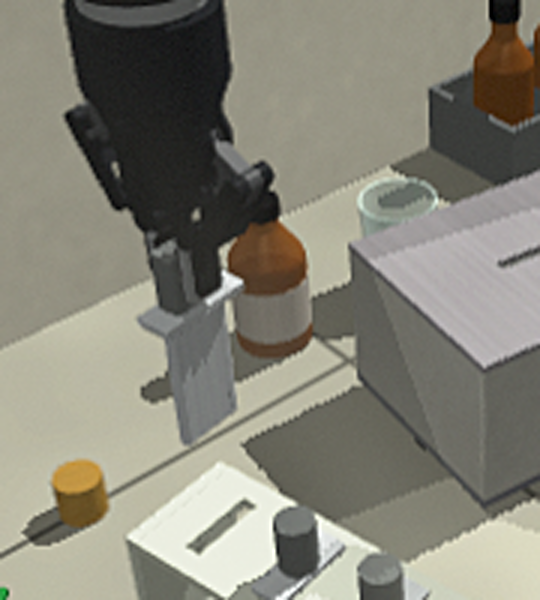

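The paddle is lifted and hangs upright, blade at crop (200,380), tip about (190,440). Now over the slot.

```bash
python3 -m jog '[[[-0.2,0,-3,0,0.03,0,-1],[-0.4,0,-7,0,0.08,0,-1],[-0.5,0,-11,0,0.13,0,-1],[-0.6,0,-15,0,0.18,0,-1],[-0.8,0,-19,0,0.23,0,-1],[-0.9,0,-23,0,0.28,0,-1],[-1,0,-27,0,0.332,0,-1],[-1,0,-30,0,0.332,0,-1],[-1,0,-31.4,0,0.332,0,-1],[-1,0,-31.4,0,0.332,0,-1],[-1,0,-31.4,0,0.332,0,-1],[-1,0,-31.4,0,0.332,0,-1]]]';  python3 - <<'E'
from h import *
o=manip.observe(); M=Ro.from_rotvec(o["tcp_rot"]).as_matrix()
print(o["eef_pos"], np.arctan2(M[1,0],M[0,0]),o["contact_force"],o["moment"],o["gripper_width"])
s=optics.snapshot("side"); crop(s,"s10",270,110,130,140,5)
t=optics.snapshot("top"); crop(t,"t10",270,150,130,120,5)
E
```

```text
t: 8.27
eef_pos: [0.6014, -0.0247, 0.2913]
tcp_rot: [-1.567, 0.121, -0.118]
contact_force: [-0.1, 0.3, -1.5]
gripper_width: 0.178
[ 0.60136106 -0.02465493  0.29130307] -0.15214140293962664 [-0.08752053  0.3417281  -1.4642554 ] [0.01711001 0.01461383 0.05363182] 0.17820899553215067
```

View pics/s10.png

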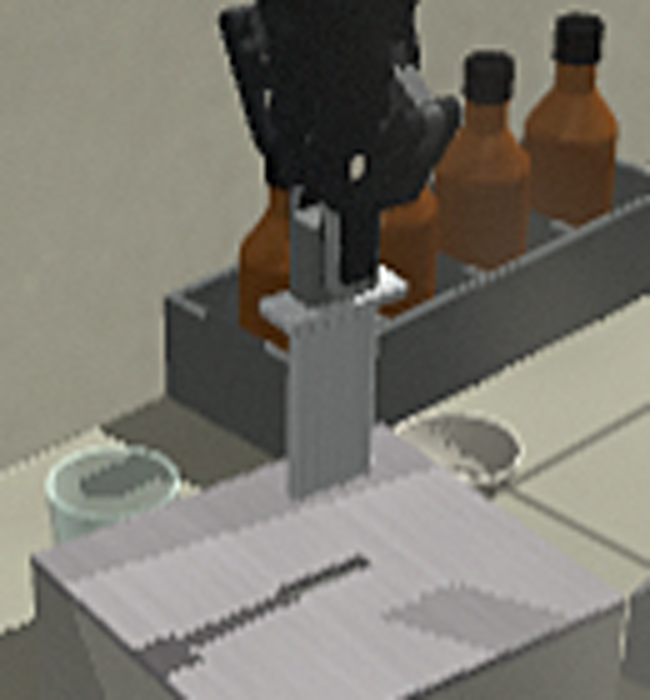

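View pics/t10.png

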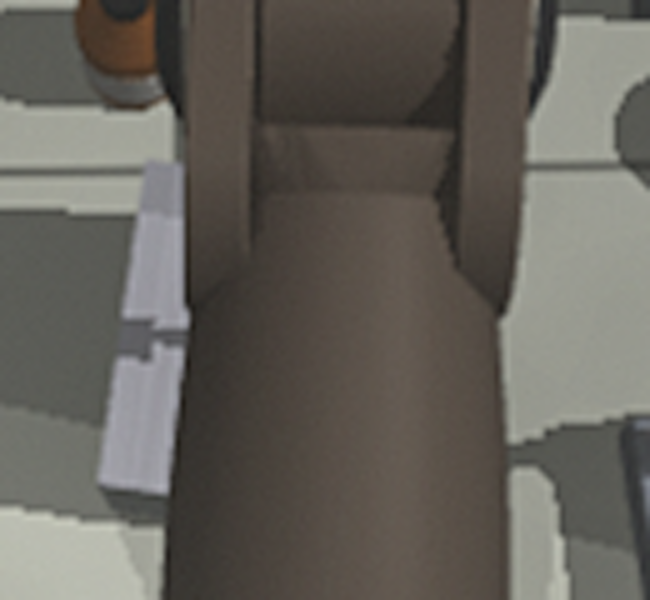

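```bash
cat > slot.py <<'E'
from h import *
import pickle
s,t=pickle.load(open("s0.pkl","rb"))
def cen(d,c,w,h):
    g=cv2.cvtColor(d["pixels"],cv2.COLOR_RGB2GRAY).astype(float)
    x0,y0=int(c[0]-w),int(c[1]-h); p=g[y0:y0+2*h+1,x0:x0+2*w+1]
    bg=np.median(p); wt=np.clip(bg-8-p,0,None)
    yy,xx=np.mgrid[y0:y0+2*h+1,x0:x0+2*w+1]; W=wt.sum()
    m=np.array([(wt*xx).sum(),(wt*yy).sum()])/W
    q=np.c_[(xx-m[0]).ravel(),(yy-m[1]).ravel()]; C=(q*wt.ravel()[:,None]).T@q/W
    ev,V=np.linalg.eigh(C); return m,V[:,1],np.sqrt(12*ev[::-1])
for n,d,c in(("T",t,(331,219)),("S",s,(335,225))):
    m,v,L=cen(d,c,15,9); a=atz(d,m+v*L[0]/2,.14);b=atz(d,m-v*L[0]/2,.14)
    dd=(a-b)[:2]; dd*=np.sign(dd[1]); print(n,m.round(2),L.round(2),"centre",atz(d,m,.14).round(4),"len",np.linalg.norm(dd).round(4),"yaw",np.arctan2(-dd[0],dd[1]).round(4))
E
python3 slot.py
```

```text
T [330.57 218.52] [16.77  3.48] centre [ 0.6025 -0.0268  0.14  ] len 0.0452 yaw -0.1529
S [334.5  224.67] [18.39  2.66] centre [ 0.603  -0.0255  0.14  ] len 0.0468 yaw -0.1758
```

```bash
python3 -m jog '[[[0,1,0,0,0,0,-1],[0,2,0,0,0,0,-1],[0,3,0,0,0,0,-1],[0,3.5,0,0,0,0,-1],[0,3.5,0,0,0,0,-1],[0,3.5,0,0,0,0,-1]]]';  python3 - <<'E'
from h import *
import pickle
o=manip.observe(); M=Ro.from_rotvec(o["tcp_rot"]).as_matrix()
print(o["eef_pos"], np.arctan2(M[1,0],M[0,0]),o["contact_force"],o["moment"],o["gripper_width"])
s=optics.snapshot("side"); pickle.dump((s,o),open("s11.pkl","wb"));crop(s,"s11",300,150,70,90,8)
E
```

```text
t: 8.87
eef_pos: [0.6016, -0.0249, 0.2573]
tcp_rot: [-1.567, 0.119, -0.119]
contact_force: [-1.1, -0.6, -0.9]
gripper_width: 0.177
[ 0.60159952 -0.02486008  0.25733341] -0.15178727163283762 [-1.0712132  -0.56025687 -0.94094293] [ 0.01939206 -0.0054018   0.01154515] 0.17676602977141836
```

View pics/s11.png

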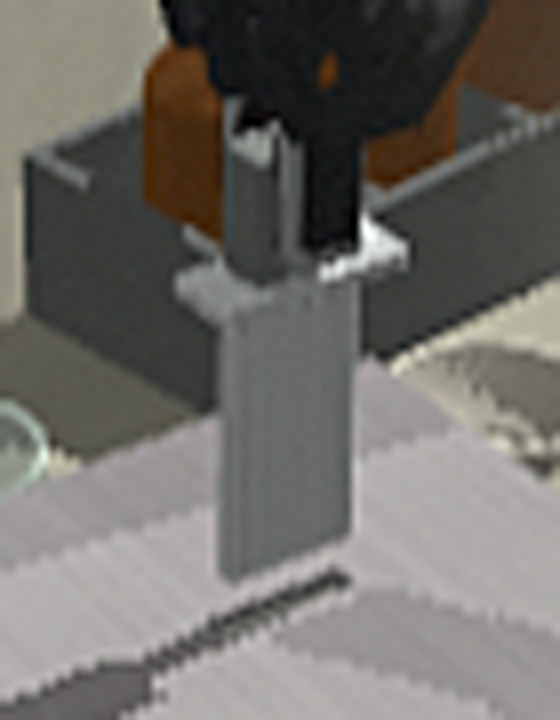

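```bash
cat > blade.py <<'E'
from h import *
import pickle
def pts(x,y,z,yaw,zmax=.09,roll=0,pitch=0):
    P=[]
    a=np.linspace(-np.pi/2,np.pi/2,13)
    for yy in (-.022,.022):
        for th in np.linspace(0,2*np.pi,24,endpoint=False):
            for ph in (0,.4,.8,1.2,1.57): # sphere-ish ends
                r=.004
                P.append([r*np.cos(th)*np.sin(ph) if ph else 0, np.sign(yy)*(.018)+r*np.sin(th)*np.sin(ph), .004-r*np.cos(ph)])
            P.append([.004*np.cos(th),np.sign(yy)*.018+.004*np.sin(th),zmax])
    P=np.array(P); Rm=Ro.from_euler("ZYX",[yaw,pitch,roll]).as_matrix()
    return P@Rm.T+[x,y,z]
def edges(d,u0,u1,vmin,vtip):
    g=cv2.cvtColor(d["pixels"],cv2.COLOR_RGB2GRAY).astype(float); out=[]
    def cross(p,i0,i1):  # find half-level crossing between in (i0) and out (i1)
        st=1 if i1>i0 else -1; idx=np.arange(i0,i1+st,st); v=p[idx]
        a,b=np.median(v[:3]),np.median(v[-2:]); m=(a+b)/2
        if b-a<25: return None
        k=np.where(v>m)[0][0]
        return idx[k-1]+st*(m-v[k-1])/(v[k]-v[k-1])
    uc=(u0+u1)//2
    L=[];Rr=[];B=[]
    for v in range(vmin,vtip-7):
        c=cross(g[v],uc,int(u0)-5); 
        if c: L.append((c,v))
        c=cross(g[v],uc,int(u1)+5)
        if c: Rr.append((c,v))
    return np.array(L),np.array(Rr),g,cross
def sil(d,p,yaw,**k):
    return cv2.convexHull(proj(d,pts(*p,yaw,**k)).astype(np.float32))
E
python3 - <<'E'
from blade import *
s,o=pickle.load(open("s11.pkl","rb"))
g=cv2.cvtColor(s["pixels"],cv2.COLOR_RGB2GRAY)
print(g[200:228:1,322:350])
E
```

```text
[[ 81  71  60  51  49  86 114 111 103 106 110 105 106 108 106 104 106 107
  104 103  98  99 156 155 155 154 155 155]
 [ 88  84  71  57  83 100 109 112 101 105 108 105 107 107 106 104 106 106
  105 103  97  99 161 155 152 151 153 156]
 [ 81 104 107 124 139 128 107 111 103 105 108 104 107 106 106 104 106 105
  104 105  99 101 160 161 152 153 151 155]
 [129 142 141 161 161 137 104 109 103 105 107 104 107 107 106 105 107 107
  103 104  96  99 161 157 157 154 151 151]
 [163 158 155 156 157 136 104 109 101 106 109 106 108 105 105 107 105 105
  104 104  99 101 163 153 153 155 151 149]
 [156 153 154 155 155 137 103 110 102 106 107 104 107 107 105 104 106 107
  104 104  97 103 162 154 152 149 149 169]
 [150 154 154 153 157 136 104 111 103 106 108 104 107 106 105 101 106 108
  104 104  98  98 163 150 166 166 164 180]
 [148 149 151 155 157 137 104 110 101 103 106 103 106 106 105 103 107 105
  103 106  96  99 179 165 181 179 179 178]
 [152 147 147 152 156 131 104 110 101 104 107 102 108 104 106 103 105 107
  104 104  96  99 194 181 178 176 176 177]
 [152 151 145 148 153 123 105 109 101 106 108 1
[... 1476 characters left out ...]
174 170 172 172 175 158 128 113 144 160 164 184 186 186 157 163 141  98
   59  65  56  98 169 180 177 176 177 175]
 [178 174 174 171 174 176 167 155 184 182 182 184 159 142  98  98  58  66
   78 116  97 136 165 165 164 162 163 162]
 [178 178 177 171 173 174 177 184 186 157 160 140  97  60  70  77  83 113
  152 169 163 189 165 147 148 149 147 150]
 [172 177 179 178 178 178 182 157 143  97 100  55  84  89  96 122 156 166
  189 170 169 170 151 148 149 149 152 150]
 [173 174 176 183 157 160 139  97  58  63  83 101 100 104 157 172 172 169
  167 146 150 150 149 153 149 148 149 152]
 [179 178 179 172  95  99  58  79  84 102 100 107 156 128 176 172 148 148
  151 151 152 152 150 150 152 150 148 148]]
```

```bash
cat >> blade.py <<'E'
def sect(h,u=None,v=None):
    h=h.reshape(-1,2); q=np.roll(h,-1,0); ax=0 if u is not None else 1; c=u if u is not None else v; r=[]
    for a,b in zip(h,q):
        if (a[ax]-c)*(b[ax]-c)<=0 and a[ax]!=b[ax]:
            r.append(a[1-ax]+(b[1-ax]-a[1-ax])*(c-a[ax])/(b[ax]-a[ax]))
    return (min(r),max(r)) if r else (0,0)
def fitblade(d,z,yaw,left,right,bottom,x0,free=()):
    def f(p):
        h=cv2.convexHull(proj(d,pts(p[0],p[1],p[2] if len(p)>2 else z,yaw)).astype(np.float32)).astype(float)
        return [sect(h,v=v)[0]-u for u,v in left]+[sect(h,v=v)[1]-u for u,v in right]+[sect(h,u=u)[1]-v for u,v in bottom]
    r=least_squares(f,x0,diff_step=1e-3); return r.x,np.round(f(r.x),2)
E
python3 - <<'E'
from blade import *
s,o=pickle.load(open("s11.pkl","rb")); e=o["eef_pos"]
L=[(326.78,214),(326.8,219)];R=[(343.5,212),(343.5,208)];B=[(331,221.6),(335,219.93),(339,218.6)]
print("tcp",e)
for dz in(-.002,0,.002): print(dz,fitblade(s,e[2]-.1032+dz,-.152,L,R,B,[.6,-.025]))
print(fitblade(s,0,-.152,L,R,B,[.6,-.025,.15]))
print(fitblade(s,e[2]-.1032,-.17,L,R,B,[.6,-.025]))
E
```

```text
tcp [ 0.60159952 -0.02486008  0.25733341]
-0.002 (array([ 0.60419235, -0.02815664]), array([-0.  , -0.06, -0.03,  0.1 ,  0.04,  0.11, -0.15]))
0 (array([ 0.60215632, -0.02610197]), array([-0.03, -0.09, -0.01,  0.12,  0.04,  0.11, -0.16]))
0.002 (array([ 0.60012028, -0.02404736]), array([-0.05, -0.11,  0.02,  0.15,  0.03,  0.11, -0.16]))
(array([ 0.60656653, -0.03055236,  0.14980108]), array([ 0.03, -0.03, -0.07,  0.07,  0.04,  0.11, -0.15]))
(array([ 0.60213304, -0.02608001]), array([-0.11, -0.17,  0.08,  0.22, -0.03,  0.11, -0.1 ]))
```

Blade tip fitted at (0.602,-0.026), slot at (0.6025,-0.026), so they agree to about 1 mm. I'll lower slowly and watch the force.

```bash
python3 -m jog '[[[0.05,0.4,0,0,0,0,-1],[0.05,0.8,0,0,0,0,-1],[0.05,1.1,0,0,0,0,-1],[0.05,1.3,0,0,0,0,-1],[0.05,1.5,0,0,0,0,-1],[0.05,1.6,0,0,0,0,-1],[0.05,1.6,0,0,0,0,-1]]]';  python3 - <<'E'
from h import *
import pickle
o=manip.observe(); M=Ro.from_rotvec(o["tcp_rot"]).as_matrix()
print(o["eef_pos"], o["eef_pos"][2]-.1032-.14,np.arctan2(M[1,0],M[0,0]),o["contact_force"],o["moment"],o["gripper_width"])
s=optics.snapshot("side"); pickle.dump((s,o),open("s12.pkl","wb"));crop(s,"s12",300,150,70,90,8)
E
```

```text
t: 9.5
eef_pos: [0.6022, -0.0257, 0.2409]
tcp_rot: [-1.567, 0.121, -0.12]
contact_force: [0.1, 0.2, -1.4]
gripper_width: 0.177
[ 0.60219783 -0.02573646  0.24092318] -0.002276819807879804 -0.15308867622640696 [ 0.06675439  0.17682743 -1.36576805] [0.02406293 0.06348118 0.03226436] 0.17694027340094368
```

View pics/s12.png

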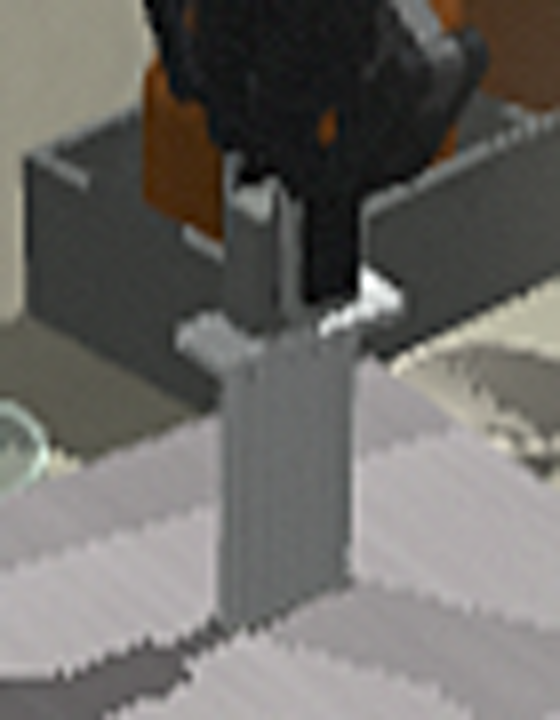

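The tip is at the slot mouth, crop (230,625) to (350,580), with no contact force. Continuing.

```bash
python3 -m jog '[[[0,0.2,0,0,0,0,-1],[0,0.4,0,0,0,0,-1],[0,0.6,0,0,0,0,-1],[0,0.8,0,0,0,0,-1],[0,1.0,0,0,0,0,-1],[0,1.0,0,0,0,0,-1]]]';  python3 - <<'E'
from h import *
o=manip.observe()
print(o["eef_pos"], o["eef_pos"][2]-.1032-.14,o["contact_force"],o["moment"],o["gripper_width"])
E
```

```text
t: 10.05
eef_pos: [0.6023, -0.0255, 0.2307]
tcp_rot: [-1.567, 0.12, -0.12]
contact_force: [0.2, 1.4, -2.2]
gripper_width: 0.178
[ 0.60225523 -0.02551318  0.23070948] -0.01249052064654771 [ 0.21175295  1.40843789 -2.17826388] [ 0.57916254 -0.25963128  0.01085756] 0.17840716807827545
```

```bash
python3 -m jog '[[[0,0.2,0.05,0,0,0,-1],[0,0.5,0.05,0,0,0,-1],[0,0.8,0.05,0,0,0,-1],[0,1.1,0.05,0,0,0,-1],[0,1.4,0.05,0,0,0,-1],[0,1.7,0.05,0,0,0,-1],[0,2.0,0.05,0,0,0,-1],[0,2.0,0.05,0,0,0,-1]]]';  python3 - <<'E'
from h import *
o=manip.observe()
print(o["eef_pos"], o["eef_pos"][2]-.1032-.14,o["contact_force"],o["moment"],o["gripper_width"])
s=optics.snapshot("side"); crop(s,"s13",300,150,70,90,8)
E
```

```text
t: 10.72
eef_pos: [0.6022, -0.0253, 0.2104]
tcp_rot: [-1.567, 0.121, -0.119]
contact_force: [-0.1, 0.9, -2.4]
gripper_width: 0.176
[ 0.60215747 -0.02525649  0.21036476] -0.03283523781619031 [-0.13224009  0.9149613  -2.43811258] [ 0.40934535 -0.10993091  0.00720001] 0.17607380889623003
```

View pics/s13.png

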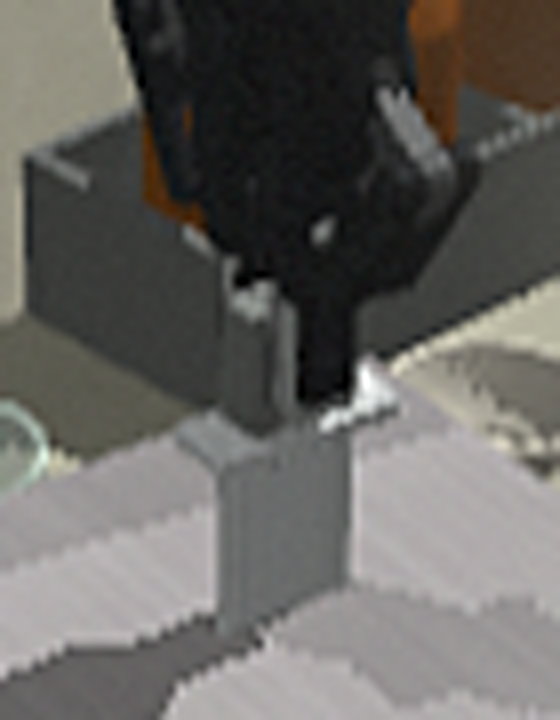

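The blade is passing through: 33 mm inside, collar at crop (290,440) well above the cover. Continuing to about 70 mm.

```bash
python3 -m jog '[[[0,0.4,0.03,0,0,0,-1],[0,0.8,0.03,0,0,0,-1],[0,1.2,0.03,0,0,0,-1],[0,1.6,0.03,0,0,0,-1],[0,2.0,0.03,0,0,0,-1],[0,2.4,0.03,0,0,0,-1],[0,2.8,0.03,0,0,0,-1],[0,3.2,0.03,0,0,0,-1],[0,3.5,0.03,0,0,0,-1],[0,3.6,0.03,0,0,0,-1],[0,3.6,0.03,0,0,0,-1]]]';  python3 - <<'E'
from h import *
o=manip.observe()
print(o["eef_pos"], o["eef_pos"][2]-.1032-.14,o["contact_force"],o["moment"],o["gripper_width"],np.abs(o["qvel"]).max())
s=optics.snapshot("side"); crop(s,"s14",300,150,70,90,8); cv2.imwrite("pics/side_end.png",s["pixels"][:,:,::-1])
E
```

```text
t: 11.68
eef_pos: [0.6022, -0.025, 0.1748]
tcp_rot: [-1.568, 0.121, -0.12]
contact_force: [0.8, -0.1, -1.5]
gripper_width: 0.181
[ 0.60222305 -0.02502514  0.1748285 ] -0.06837150033927293 [ 0.77342748 -0.13744014 -1.48301577] [ 0.03929882 -0.03903971 -0.05284906] 0.18112715490666992 0.00988663027141866
```

View pics/s14.png

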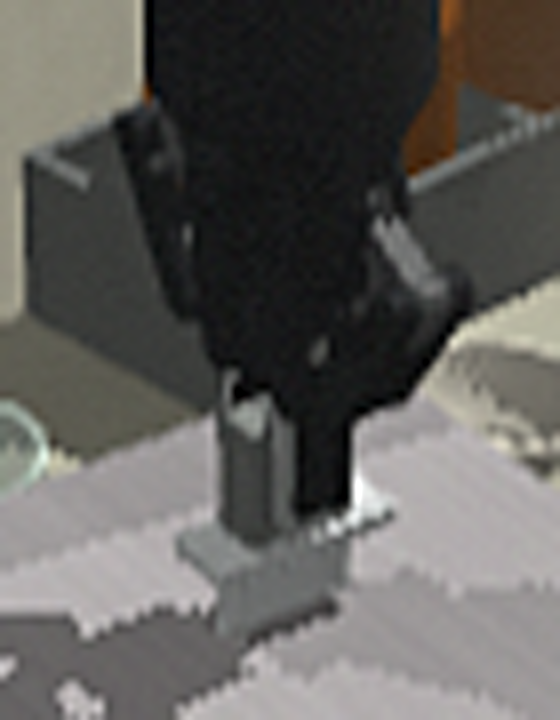

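View pics/side_end.png

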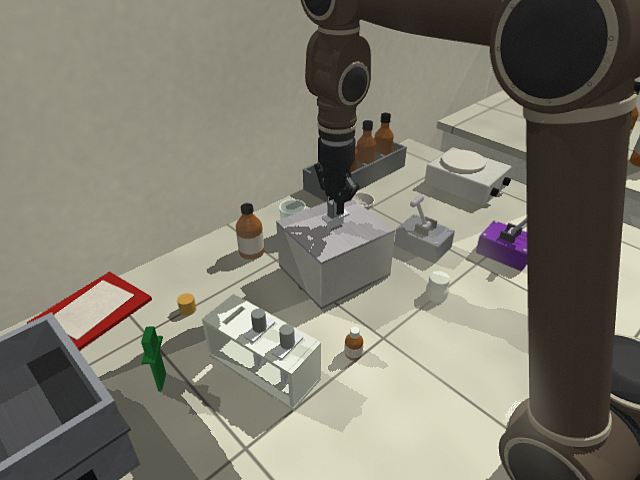

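The blade is about 68 mm inside and the collar, crop (280,545), is clear above the cover. The lever is still at on (side 418,208), and the round paddles and bystanders haven't moved. I'll settle briefly and hand in.

```bash
python3 -m jog '[[[0,0,0,0,0,0,-1],[0,0,0,0,0,0,-1],[0,0,0,0,0,0,-1],[0,0,0,0,0,0,-1],[0,0,0,0,0,0,-1],[0,0,0,0,0,0,-1]]]';  python3 - <<'E'
from h import *
o=manip.observe(); print(o["t"],o["eef_pos"],o["contact_force"],o["gripper_width"],np.abs(o["qvel"]).max(),Ro.from_rotvec(o["tcp_rot"]).as_matrix()[:,1].round(4))
print(manip.sign_off())
E
```

```text
t: 12.23
eef_pos: [0.6025, -0.025, 0.1753]
tcp_rot: [-1.567, 0.12, -0.12]
contact_force: [0.5, -0.3, -1.4]
gripper_width: 0.176
12.2333 [ 0.60246521 -0.02497588  0.1753173 ] [ 0.46583598 -0.25207516 -1.36162924] 0.17551379788122776 0.0013782682541414151 [ 1.e-04 -0.e+00 -1.e+00]
the job is handed in; nothing more can be done
None
```

The lamp isolator is switched on, and I handed the job in at 12.2 s with the block-grip paddle held upright in the slot. I flipped the grey isolator's lever with shut fingers, lifted the paddle out of the rack's far place, and lowered its blade through the cover.

**Last checks:**
- **Depth:** the blade's lower end is about 68 mm below the cover's top, so the collar is roughly 22 mm clear. I worked this out from the arm's position and the paddle's hanging height.
- **Position:** the paddle is within about 1–2 mm of the slot's centre.
- **Grip and stillness:** the tool is vertical, the joints are nearly still (0.001 rad/s), and the gripper opening has stayed at about 15 mm. The grip force is set to 60 N; the force on the tool is only about the paddle's weight.
- **Scene:** the last side picture shows the lever at on. The two round-grip paddles, the bystanders and the look-alikes look unmoved; I checked those by eye only.

No check failed. Two readings disagreed slightly: the three estimates of the slot's centre differed by about 1 mm. There was also a light sideways touch of about 1.4 N early in the insertion, which a 0.5 mm correction eased and which was gone at full depth.

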